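Open the water softener canister

TASK

Unscrew the blue ribbed cap of the water softener canister, turn by turn until you feel its thread let go, then lift it off and stand it, right way up as it came off, in the orange parts tray; hold it until it is down on the tray's floor, then let go. Work gently: never force or yank the cap against its thread. Leave the black-capped canister and everything else on the bench alone.

Things in the scene. Friction and masses are not known exactly. Their poses are not given: they have to be found in the camera images.
- cap: Loose blue plastic screw cap with ribs and a white disc on top: 62 mm across the ribs (grips as a 60 mm round), 48 mm high, 0.06 to 0.13 kg. Origin: centre of its lower rim, z up along its axis. Starts fully screwed down, rim on the canister's shoulder. It turns easily, has about 1.5 mm sideways and 5 mm axial play, stays where it is left, and drops at most 5 mm when let go half unscrewed.
- cap_top (a point): Centre of the blue cap's flat top, 48 mm above its rim. Grip the cap about 15 mm below this.
- canister: Fixed upright stainless canister with a blue band, 110 mm across (foot 124 mm), shoulder 110 mm above the bench; the blue cap is screwed on top. Origin: centre of its foot, z up. The cap comes free after about 1.5 to 2 turns, different each time: while the thread holds, a light pull up (5 N) meets a stop within 5 mm; once free it lifts without resistance. Forcing it (pulls or side loads over about 20 N) damages the thread.
- neck (a point): Centre of the canister's threaded neck at shoulder height, where the cap's rim rests when screwed down. The neck, 46 mm across the thread, rises 42 mm above this point; the rim must rise 45 mm to clear it. Right-hand thread, pitch 12 mm: the cap unscrews anticlockwise seen from above and climbs 12 mm a turn.
- tray: Fixed orange open parts tray with a black mat, 150 mm (its x) by 170 mm (its y), walls 5 mm thick and 28 mm high. Origin: centre of its underside; its inner floor is 5 mm higher.
- spare: Fixed second canister, same size and shape but with a black band and a black cap (top 158 mm above the bench); not to be touched. Origin: centre of its foot.
- tamper: Blue coffee tamper, 80 mm high, 56 mm across, bystander. Origin: centre of its foot.
- jug: Steel jug, 68 mm across, 85 mm high, bystander. Origin: centre of its foot.
- cup: White cup, 64 mm across, 60 mm high, bystander. Origin: centre of its foot.
- bottle: White bottle with a green cap, 60 mm across, 170 mm high, bystander. Origin: centre of its foot.
- driver: Grey-handled screwdriver lying flat, 190 mm long, bystander. Origin: near its middle.
- ballknob: Black plastic machine knob, 58 mm across, 58 mm high, bystander. Origin: centre of its foot.
- basket: Dark steel filter puck, 56 mm across, 26 mm high, bystander. Origin: centre of its foot.
Things that resemble listed ones, but are neither listed nor needed, are in the scene too. Leave any purple look-alike of the canister alone.

How it is judged:
On the way, in this order (a step that is already met when the one before it is completed fails the run):
1. the cap has climbed 10 mm up its thread, level and centred on the neck (z of cap in the frame of neck above 0.01 m and horizontal distance between cap and neck below 0.006 m and angle between cap's own z axis and vertical below 0.15 rad), for 0.1 s.
2. the cap is lifted clear of the neck (z of cap in the frame of neck above 0.045 m), for 0.1 s.
3. the cap, still held, is down on the tray's floor (x of cap in the frame of tray between -0.042 and 0.042 m and y of cap in the frame of tray between -0.052 and 0.052 m and z of cap in the frame of tray below 0.01 m and angle between cap's own z axis and vertical below 0.15 rad and contact force between the fingers and cap above 1 N), for 0.05 s.
At the end, for the whole second after the job is handed in: The blue cap stands right way up (within 6 degrees) and still on the floor of the orange tray, wholly inside its walls (x of cap in the frame of tray between -0.042 and 0.042 m and y of cap in the frame of tray between -0.052 and 0.052 m and z of cap in the frame of tray below 0.01 m and angle between cap's own z axis and vertical below 0.1 rad and linear speed of cap below 0.01 m/s and angular speed of cap below 0.1 rad/s); the robot touches nothing.
It fails at once if the cap, once off its seat, was forced against its thread or neck (over 60 N) (contact force between cap and canister above 60 N and z of cap in the frame of neck above 0.0006 m).
It fails at once if the robot touched the black-capped canister (contact force between any of the fingers, the arm and spare above 2 N).
It fails at once if a bystander was pushed away or knocked over (more than 30 mm) (distance of any of tamper, jug, cup, bottle, driver, ballknob, basket from where it was at the start of the episode above 0.03 m).
It also fails if it takes over 72 s, if anything falls off the work surface, if the arm or the gripper's body presses on something with over 40 N, if the wrist force passes 120 N, or if a joint passes its speed limit or range.

ROBOT

A 6-joint arm with a two-finger parallel gripper is mounted at the origin on the work surface. World frame = base frame: x ahead of the robot, y to its left, z up, the work surface at z = 0. Lengths are in m, angles in rad, forces in N, time in s.
With the tool pointing down it reaches from about 0.3 to 0.85 m from the base axis. Payload 5.4 kg.
Tool frame: the origin (TCP) lies on the mounting face of the last link; the fingertips stand 173 mm ahead of it and the grasp point (between the pads) lies 155 mm ahead of it (robot.grasp_offset is the distance from the TCP to the grasp point, in m); y points along the fingers, x is the direction in which the jaws open and shut, and the axes are right-handed (so a half turn about y gives the same grasp; the last joint's range is limited). The gripper opens to 85 mm and grips with 20 to 120 N. Pads are 22 mm wide; open, the fingers measure 114 mm over their backs; the gripper's body (76 mm by 85 mm) begins 54 mm behind the grasp point. The pads swing forward as they close: fully open they stand 13 mm farther back than shut.
Start: joints at [-1.352, 0.158, 1.597, -0, 1.386, -0.21], TCP at [0.239, -0.523, 0.405] pointing down, gripper open.
Joint ranges: [-2.91, 2.91], [-0.94, 2.29], [0.18, 2.7], [-1.29, 4.43], [0.17, 2.64], [-3, 3]. Speed limits (rad/s): [2.57, 2.57, 3.14, 3.14, 3.14, 3.14].

INTERFACE

Orientations are given as a unit quaternion [x, y, z, w].
In Python, from plant import robot gives the robot as it stands.
- The arm moves only by the tool jog_arm, never from a script. Its argument "series" is a list of rows, each a list of 3 entries, a list of its own where there are three numbers: the opening, from -1 (shut) to 1 (fully open), then the shift along the tool's x, y, z in mm, then the turn, a rotation vector about the tool's x, y, z in rad. A call has 1 to 20 rows; each row shifts and turns the commanded pose from where the row before left it, along the tool's axes as they then stand; what a row does not reach is not made up. A row lasts 1/12 s, in which the tool goes at most 41.7 mm and 7.16 degrees, less where a joint would pass 70% of its speed; a pose out of reach is approached as far as the arm can. A call is refused whole if a number of a shift passes 41.7 or a number of a turn 0.125, either way. A call with a gripper value outside its range is refused whole. The fingers move at their own pace and stop on an object; the grip force is fixed at half the most. Time passes only in rows, so rows that do not move let the fingers close. It gives the time, the measured TCP pose, the force and the opening at its end, in the units of the state.
- robot.sense(): the state, without advancing time (a new reading comes with each control period).
- robot.capture(name): name is "side" or "top" or "wrist"; returns the picture (480x640x3 uint8, red, green, blue); there is no depth.
- robot.camera_info(name): a dict with "fovy" (degrees; the focal length in pixels is half the picture's height over the tangent of half this angle, whatever the lens; pixels are square), "cx", "cy" (the principal point, pixels), "world_from_camera" (4x4, takes a point from camera to world coordinates); the wrist camera has in their place "T_tool_cam" (4x4, takes a point from camera to tool coordinates, whose origin is the TCP and whose axes are the tool frame's). Camera axes: x right, y up, looking along -z (the intrinsics and any distortion apply to the point x, -y, -z); pixel columns grow to the right and rows downward; lengths in m; the calibration is good to about 2 mm. A picture is of the moment at which its call begins: read the wrist's pose just before it. camera_info takes no time and is no camera call.
- robot.job_done(): hands the job in, once; it reports no verdict.
The state is a dict: "clock": time; "joint_pos": joint angles; "qd": joint speeds; "joint_torque": joint torques, N m; "tool_pos": TCP position; "orientation": TCP orientation; "ft_force": force on the tool from outside, world axes, zero at the start; "wrist_torque": the same for the moment, N m; "gripper_width": finger opening in m.
Only numpy, scipy, OpenCV 4.12 (cv2) and the standard library are available. Lean on these libraries where they do the work, as an engineer would, in place of code of your own. Each camera call takes 0.05 s, during which the arm holds its last target.

## Working session

There is one attempt and no reset: what is moved stays moved. The work goes in short steps, Python scripts to look and compute and a tool call to move; the robot and the scene stay as the last step left them, time stands still between calls to the robot, and variables do not carry over. Pictures are saved under pics/ and viewed, and the job is handed in when it is done.

Besides the shell and the picture viewer there is one more tool, called after "Call:" by a JSON object that holds its "fn" and its "kwargs". jog_arm: Moves the arm, as the interface text tells. Its arguments: {"type":"object","properties":{"series":{"type":"array","items":{"type":"array"}}},"required":["series"]}

```bash
mkdir -p pics; ls; python3 - <<'E'
from plant import robot
import cv2
s=robot.sense();print(s, robot.grasp_offset)
for n in("top","side","wrist"):
    print(n,robot.camera_info(n))
    cv2.imwrite(f"pics/{n}0.png",robot.capture(n)[:,:,::-1])
E
```

```text
pics
{'clock': 0.0, 'joint_pos': array([-1.35211684e+00,  1.59071202e-01,  1.59829576e+00,  9.56465141e-06,
        1.38619042e+00, -2.10105698e-01]), 'qd': array([ 0.00068257, -0.00031494, -0.00061369,  0.00033879,  0.0005538 ,
        0.0004629 ]), 'joint_torque': array([ 2.40187845e-03, -3.95991790e+01, -3.31435525e+01,  1.82264130e-04,
        8.33611790e-03,  1.74089585e-06]), 'tool_pos': array([ 0.23897974, -0.5226641 ,  0.40367231]), 'orientation': array([-0.59443783,  0.3826672 , -0.38168532,  0.59542069]), 'ft_force': array([ 0.62853189, -1.19969328,  0.33748003]), 'wrist_torque': array([-0.01022627,  0.06074848,  0.07823519]), 'gripper_width': 0.08566957459655038} 0.1547
top {'fovy': 48.20507704980267, 'cx': 324.1903944872082, 'cy': 238.29167855462066, 'world_from_camera': array([[-0.02880085,  0.99267592, -0.11732445,  0.40428728],
       [-0.99952999, -0.02736688,  0.0138153 ,  0.00581511],
       [ 0.01050331,  0.1176672 ,  0.99299754,  1.23837408],
       [ 0.        ,  0.        ,  0.        ,  1.        ]])}
side {'fovy': 56.50459570735675, 'cx': 318.1872598617452, 'cy': 236.62429372836468, 'world_from_camera': array([[-0.83170904,  0.33537307, -0.44247596,  0.20425335],
       [-0.55520061, -0.49733513,  0.66664087,  0.56361101],
       [ 0.00351456,  0.80011416,  0.59983746,  0.63608528],
       [ 0.        ,  0.        ,  0.        ,  1.        ]])}
wrist {'fovy': 65.51834852411633, 'cx': 316.1258005992858, 'cy': 241.84554120024177, 'T_tool_cam': array([[ 9.99998871e-01, -1.29729461e-03,  7.58864045e-04,
        -1.08103273e-03],
       [ 1.10894925e-03,  2.96086148e-01, -9.55160596e-01,
         3.08923542e-02],
       [ 1.01443556e-03,  9.55160358e-01,  2.96087252e-01,
         7.45663841e-02],
       [ 0.00000000e+00,  0.00000000e+00,  0.00000000e+00,
         1.00000000e+00]])}
```

View pics/top0.png

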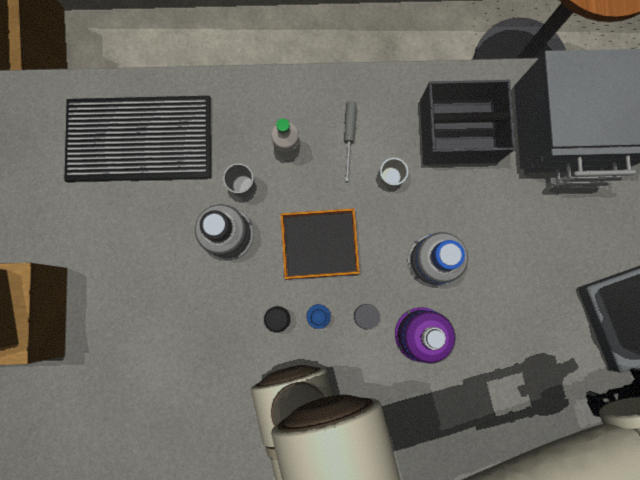

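View pics/side0.png

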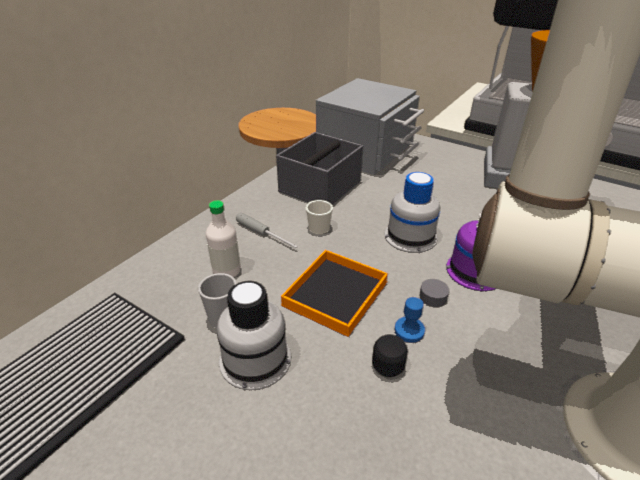

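```bash
python3 - <<'E'
from scipy.spatial.transform import Rotation as R
print(R.from_quat([-0.59443783,  0.3826672 , -0.38168532,  0.59542069]).as_matrix().round(3))
E
```

```text
[[ 0.416 -0.     0.909]
 [-0.909  0.002  0.416]
 [-0.002 -1.     0.   ]]
```

```bash
python3 - <<'E'
import cv2,numpy as np
t=cv2.imread("pics/top0.png");s=cv2.imread("pics/side0.png")
a=cv2.resize(t[200:300,390:490],(600,600),interpolation=cv2.INTER_CUBIC);cv2.imwrite("pics/t1.png",a)
a=cv2.resize(s[160:260,370:470],(600,600),interpolation=cv2.INTER_CUBIC);cv2.imwrite("pics/s1.png",a)
a=cv2.resize(t[195:295,270:370],(600,600),interpolation=cv2.INTER_CUBIC);cv2.imwrite("pics/t2.png",a)
E
```

```text
(no output)
```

View pics/t1.png

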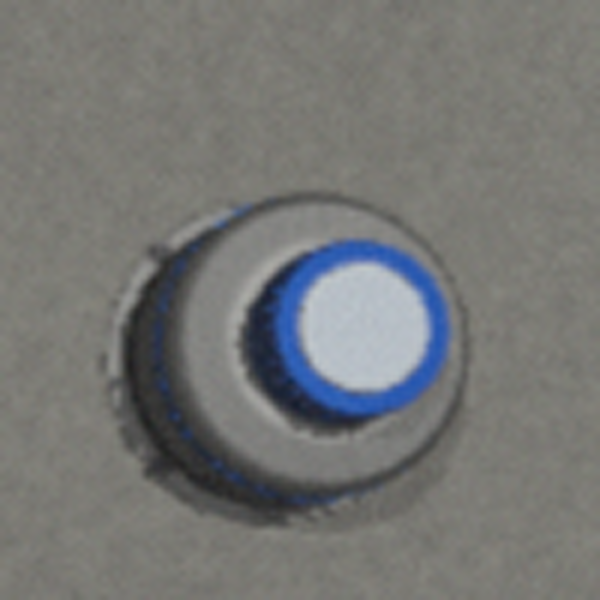

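View pics/s1.png

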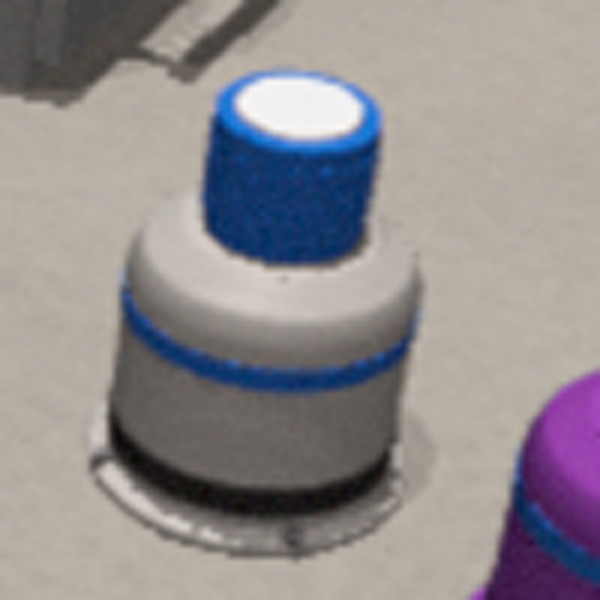

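View pics/t2.png

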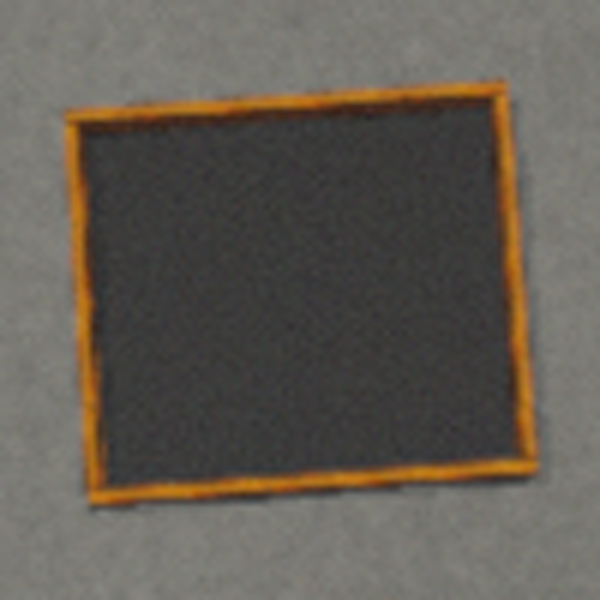

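View pics/wrist0.png

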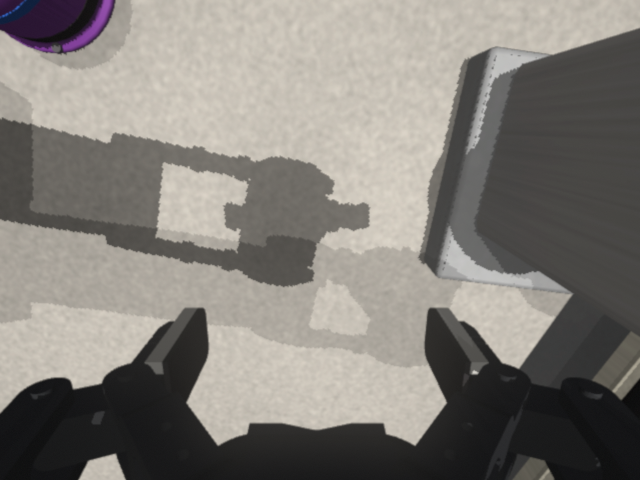

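```bash
cat > h.py <<'E'
import numpy as np,cv2
from plant import robot
from scipy.spatial.transform import Rotation as R
def ray(n,u,v,T=None):
    c=robot.camera_info(n);f=240/np.tan(np.radians(c['fovy']/2))
    M=c['world_from_camera'] if T is None else T@c['T_tool_cam']
    d=np.array([(u-c['cx'])/f,-(v-c['cy'])/f,-1.]);return M[:3,3],M[:3,:3]@d
def atz(n,u,v,z,T=None):
    o,d=ray(n,u,v,T);return o+d*(z-o[2])/d[2]
def tri(rs):
    A=0;b=0
    for o,d in rs:
        d=d/np.linalg.norm(d);P=np.eye(3)-np.outer(d,d);A=A+P;b=b+P@o
    return np.linalg.solve(A,b)
def toolT(s):
    T=np.eye(4);T[:3,:3]=R.from_quat(s['orientation']).as_matrix();T[:3,3]=s['tool_pos'];return T
def st():
    s=robot.sense();T=toolT(s);g=T[:3,3]+T[:3,1]*robot.grasp_offset
    print('t',round(s['clock'],2),'grasp',g.round(4),'yax',T[:3,1].round(3),'xang',round(np.degrees(np.arctan2(T[1,0],T[0,0])),2),'F',s['ft_force'].round(1),'M',s['wrist_torque'].round(2),'w',round(s['gripper_width'],4),'q',s['joint_pos'].round(3))
    return s,T,g
E
python3 - <<'E'
from h import *
c6=lambda u,v,x,y:((u+.5)/6-.5+x,(v+.5)/6-.5+y)
pt=c6(363.5,328,390,200);ps=c6(300,106,370,160)
print(pt,ps)
print('top@.158',atz('top',*pt,.158),'side@.158',atz('side',*ps,.158),'tri',tri([ray('top',*pt),ray('side',*ps)]))
# width check
print(np.linalg.norm(atz('top',*c6(273,328,390,200),.158)-atz('top',*c6(450,328,390,200),.158)))
C=[atz('top',*c6(u,v,270,195),.028) for u,v in[(66,112),(508,82),(539,468),(91,503)]]
C=np.array(C);print(C,C.mean(0),[np.linalg.norm(C[i]-C[i-1]) for i in range(4)])
# spare
print('spare',atz('top',214,224,.158), 'purple', atz('top',433,338,.158))
for n,u,v in[('jug',239,180),('cup',393,172)]:print(n,atz('top',u,v,.06))
for n,u,v in[('knob',277,319),('tamper',319,316),('basket',367,317)]:print(n,atz('top',u,v,.05))
print('bottle',atz('top',283,126,.17))
st()
E
```

```text
(450.1666666666667, 254.25) (419.5833333333333, 177.25)
top@.158 [ 0.49235759 -0.26342036  0.158     ] side@.158 [ 0.49366168 -0.26976879  0.158     ] tri [ 0.49161689 -0.26255472  0.16205352]
0.05991714348951089
[[ 0.60757949  0.08683088  0.028     ]
 [ 0.61460681 -0.08179277  0.028     ]
 [ 0.46721288 -0.08824584  0.028     ]
 [ 0.45884894  0.08032349  0.028     ]] [ 0.53706203 -0.00072106  0.028     ] [np.float64(0.14887284019693434), np.float64(0.16877001689762725), np.float64(0.14753512633917826), np.float64(0.1687767038067033)]
spare [0.56730462 0.21356592 0.158     ] purple [ 0.32639231 -0.21976891  0.158     ]
jug [0.68002874 0.17615606 0.06      ]
cup [ 0.68925652 -0.1695368   0.06      ]
knob [0.36965013 0.09770914 0.05      ]
tamper [0.37347738 0.00560282 0.05      ]
basket [ 0.36824314 -0.09962488  0.05      ]
bottle [0.76511169 0.06887165 0.17      ]
t 0.15 grasp [ 0.239  -0.5225  0.2492] yax [-0.     0.001 -1.   ] xang -65.43 F [ 0.9  0.1 -0.4] M [-0.    0.02  0.03] w 0.0855 q [-1.352  0.159  1.598  0.     1.386 -0.21 ]
```

Call:
{"fn": "jog_arm", "kwargs": {"series": [[1, [-12.9, 0, 33.7], [0, 0, 0]], [1, [-12.9, 0, 33.7], [0, 0, 0]], [1, [-12.9, 0, 33.7], [0, 0, 0]], [1, [-12.9, 0, 33.7], [0, 0, 0]], [1, [-12.9, 0, 33.7], [0, 0, 0]], [1, [-12.9, 0, 33.7], [0, 0, 0]], [1, [-12.9, 0, 33.7], [0, 0, 0]], [1, [-12.9, 0, 33.7], [0, 0, 0]], [1, [-12.9, 0, 33.7], [0, 0, 0]], [1, [-12.9, 0, 33.7], [0, 0, 0]], [1, [0, 0, 0], [0, -0.12, 0]], [1, [0, 0, 0], [0, 0, 0]], [1, [0, 0, 0], [0, 0, 0]]]}}

```text
clock: 1.23
tool_pos: [0.4919, -0.2654, 0.4044]
orientation: [0.617, -0.347, 0.346, -0.616]
ft_force: [-0.3, 0.4, 0.8]
gripper_width: 0.0853
```

```bash
cat > look.py <<'E'
from h import *
import sys
s,T,g=st()
np.save('pics/'+sys.argv[1]+'.npy',T)
im=robot.capture('wrist')[:,:,::-1];cv2.imwrite('pics/'+sys.argv[1]+'.png',im)
E
python3 look.py w1
```

```text
t 1.23 grasp [ 0.4917 -0.2654  0.2497] yax [-0.001  0.    -1.   ] xang -58.67 F [-0.3  0.4  0.8] M [ 0.04 -0.03 -0.02] w 0.0853 q [-0.711  0.117  1.643 -0.     1.382  0.313]
```

View pics/w1.png

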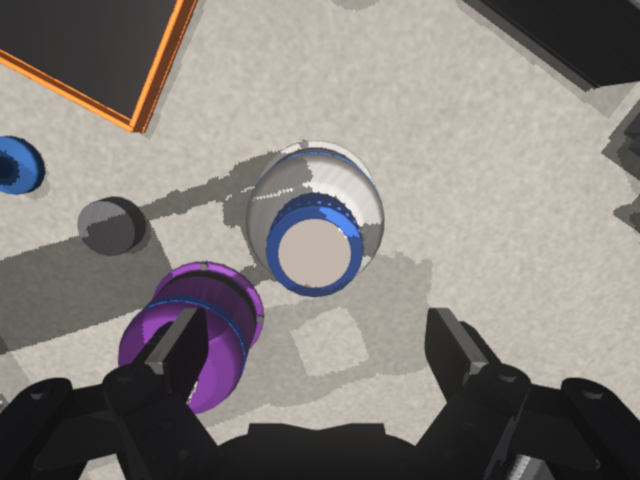

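Call:
{"fn": "jog_arm", "kwargs": {"series": [[1, [0, 0, 0], [0, 0.12, 0]], [1, [0, 0, 0], [0, 0.12, 0]], [1, [0, 0, 0], [0, 0.12, 0]], [1, [0, 0, 0], [0, 0.12, 0]], [1, [0, 0, 0], [0, 0.12, 0]], [1, [0, 0, 0], [0, 0.12, 0]], [1, [0, 0, 0], [0, 0.12, 0]], [1, [0, 0, 0], [0, 0.12, 0]], [1, [0, 0, 0], [0, 0.12, 0]], [1, [0, 0, 0], [0, 0.12, 0]], [1, [0, 0, 0], [0, 0, 0]], [1, [0, 0, 0], [0, 0, 0]]]}}

```text
clock: 2.28
tool_pos: [0.4913, -0.2664, 0.4047]
orientation: [-0.314, 0.634, -0.634, 0.314]
ft_force: [0.9, -0.5, -0.4]
gripper_width: 0.0848
```

```bash
python3 look.py w2
```

```text
t 2.28 grasp [ 0.4913 -0.2664  0.25  ] yax [-0. -0. -1.] xang -127.3 F [ 0.9 -0.5 -0.4] M [ 0.02  0.01 -0.02] w 0.0848 q [-0.713  0.117  1.643 -0.     1.382  1.509]
```

Call:
{"fn": "jog_arm", "kwargs": {"series": [[1, [0, 0, 0], [0, 0.12, 0]], [1, [0, 0, 0], [0, 0.12, 0]], [1, [0, 0, 0], [0, 0.12, 0]], [1, [0, 0, 0], [0, 0.12, 0]], [1, [0, 0, 0], [0, 0.12, 0]], [1, [0, 0, 0], [0, 0.12, 0]], [1, [0, 0, 0], [0, 0.12, 0]], [1, [0, 0, 0], [0, 0.12, 0]], [1, [0, 0, 0], [0, 0.12, 0]], [1, [0, 0, 0], [0, 0.12, 0]], [1, [0, 0, 0], [0, 0.12, 0]], [1, [0, 0, 0], [0, 0, 0]], [1, [0, 0, 0], [0, 0, 0]]]}}

```text
clock: 3.42
tool_pos: [0.4917, -0.2657, 0.4047]
orientation: [-0.139, -0.693, 0.693, 0.139]
ft_force: [-0.1, 0.0, 0.4]
gripper_width: 0.0854
```

```bash
python3 look.py w3; python3 - <<'E'
import cv2,numpy as np
out=[cv2.resize(cv2.imread(f'pics/w{i}.png')[170:310,240:400],(480,420),interpolation=cv2.INTER_CUBIC) for i in(1,2,3)]
cv2.imwrite('pics/c0.png',cv2.resize(np.hstack(out),(798,233)))
for i in(1,2,3):
    im=cv2.imread(f'pics/w{i}.png');hsv=cv2.cvtColor(im,cv2.COLOR_BGR2HSV)
    cv2.imwrite(f'pics/c{i}.png',cv2.resize(im[160:320,220:420],(800,640))[:600])
E
```

```text
t 3.42 grasp [ 0.4917 -0.2657  0.25  ] yax [-0. -0. -1.] xang 157.29 F [-0.1  0.   0.4] M [ 0.06 -0.02  0.02] w 0.0854 q [-0.712  0.117  1.643 -0.     1.382  2.826]
```

View pics/c1.png

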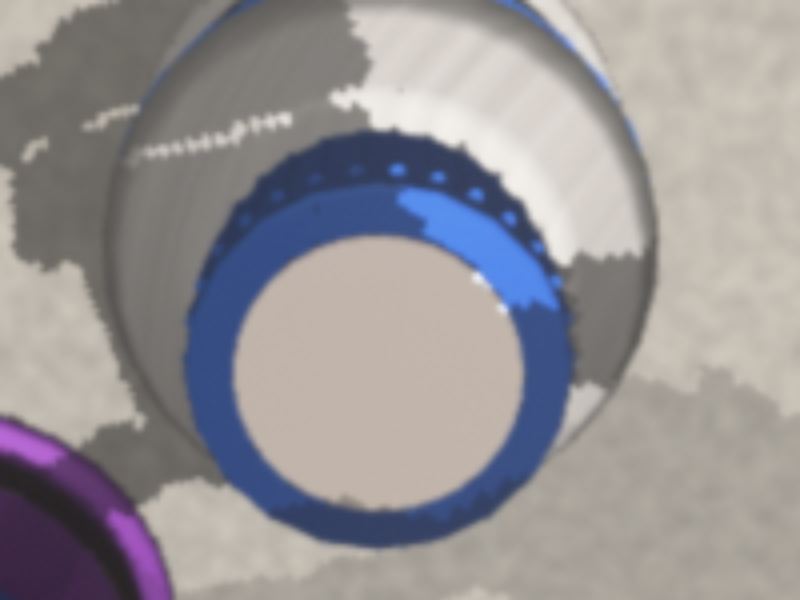

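View pics/c2.png

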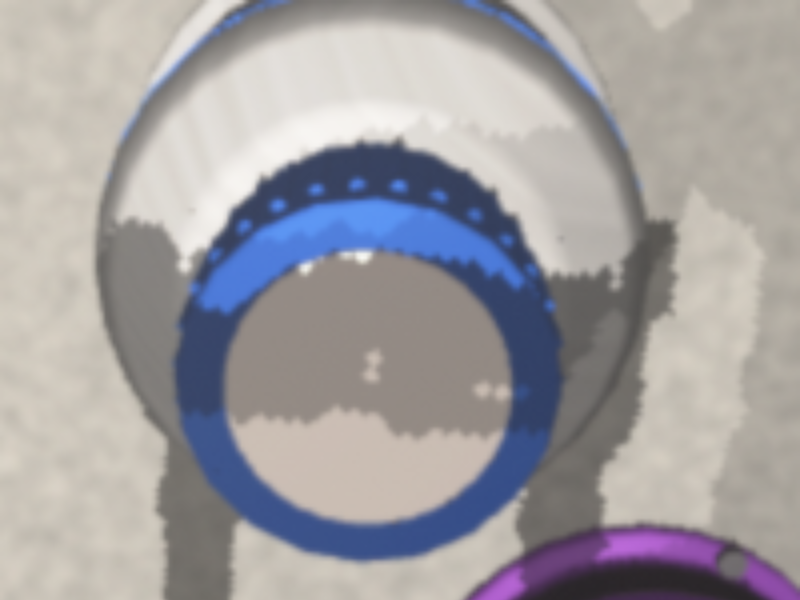

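View pics/c3.png

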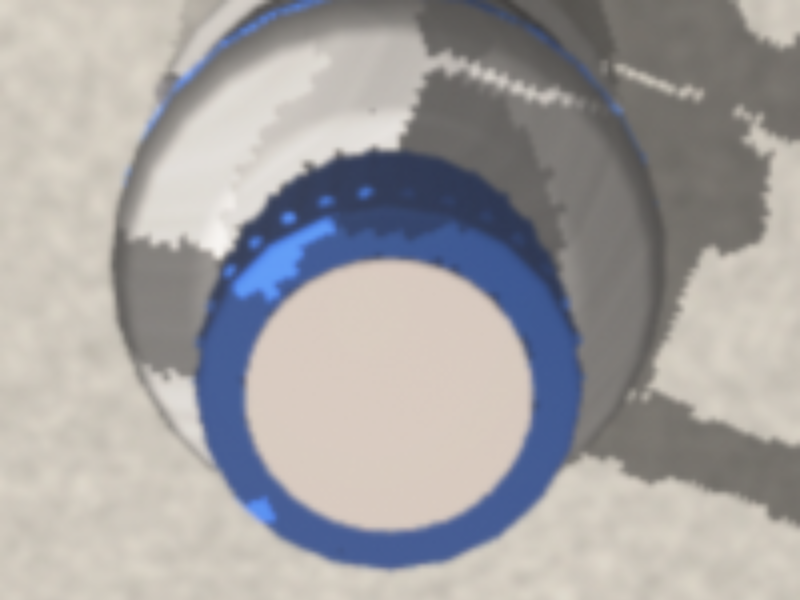

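```bash
python3 - <<'E'
from h import *
P=[(378.5,372.5),(368,386.5),(388.5,395)]
rs=[]
for i,(a,b) in enumerate(P,1):
    T=np.load(f'pics/w{i}.npy');u,v=(a+.5)/4-.5+220,(b+.5)/4-.5+160
    rs.append((ray('wrist',u,v,T),T));p=atz('wrist',u,v,.158,T);print(p.round(4),'in tool',(np.linalg.inv(T)@np.r_[p,1])[:3].round(4))
print(tri([r for r,_ in rs]))
# fit cap xy + constant tool-plane bias at z=.158
A=[];b=[]
for i,((o,d),T) in enumerate(rs):
    p=o+d*(.158-o[2])/d[2]
    for k in(0,1):
        A.append([k==0,k==1,T[k,0],T[k,2]]);b.append(p[k])
x,r,_,_=np.linalg.lstsq(np.array(A,float),np.array(b),rcond=None);print(x,r)
st()
E
```

```text
[ 0.4934 -0.265   0.158 ] in tool [0.0006 0.2464 0.0017]
[ 0.4913 -0.2651  0.158 ] in tool [-0.001   0.2467 -0.0007]
[ 0.4906 -0.263   0.158 ] in tool [ 0.0021  0.2467 -0.0021]
[ 0.49166417 -0.2643603   0.15761168]
[ 4.92322021e-01 -2.63542523e-01  1.82140862e-03  1.37503657e-04] [4.26393364e-09]
t 3.47 grasp [ 0.4918 -0.2657  0.25  ] yax [-0.  0. -1.] xang 157.28 F [ 0.1 -0.1 -0.4] M [-0.02 -0.02 -0.05] w 0.0852 q [-0.712  0.117  1.643  0.     1.382  2.827]
```

Call:
{"fn": "jog_arm", "kwargs": {"series": [[1, [0.3, 15, -2.2], [0, 0, 0]], [1, [0, 20, 0], [0, 0, 0]], [1, [0, 20, 0], [0, 0, 0]], [1, [0, 20, 0], [0, 0, 0]], [1, [0, 15, 0], [0, 0, 0]], [1, [0, 12, 0], [0, 0, 0]], [1, [0, 7, 0], [0, 0, 0]], [1, [0, 3, 0], [0, 0, 0]], [1, [0, 0, 0], [0, 0, 0]], [1, [0, 0, 0], [0, 0, 0]]]}}

```text
clock: 4.3
tool_pos: [0.4928, -0.2636, 0.2936]
orientation: [-0.141, -0.693, 0.693, 0.14]
ft_force: [-0.1, -0.2, -0.2]
gripper_width: 0.0852
```

```bash
python3 look.py w4
```

```text
t 4.3 grasp [ 0.493  -0.2638  0.1389] yax [ 0.001 -0.001 -1.   ] xang 157.09 F [-0.1 -0.2 -0.2] M [ 0.01  0.   -0.05] w 0.0852 q [-0.707  0.228  1.747 -0.     1.165  2.834]
```

View pics/w4.png

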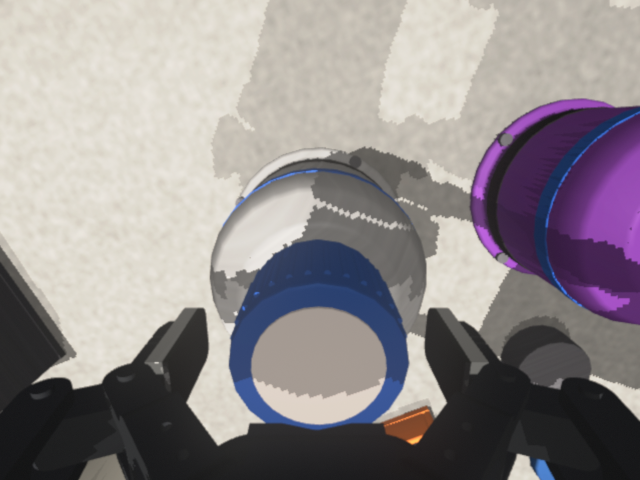

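Call:
{"fn": "jog_arm", "kwargs": {"series": [[-1, [0, 0, 0], [0, 0, 0]], [-1, [0, 0, 0], [0, 0, 0]], [-1, [0, 0, 0], [0, 0, 0]], [-1, [0, 0, 0], [0, 0, 0]], [-1, [0, 0, 0], [0, 0, 0]], [-1, [0, 0, 0], [0, 0, 0]]]}}

```text
clock: 4.85
tool_pos: [0.4928, -0.2636, 0.2938]
orientation: [-0.141, -0.693, 0.693, 0.14]
ft_force: [-0.4, 0.4, 5.8]
gripper_width: 0.0576
```

```bash
python3 look.py w5
```

```text
t 4.85 grasp [ 0.493  -0.2638  0.1391] yax [ 0.001 -0.001 -1.   ] xang 157.06 F [-0.4  0.4  5.8] M [ 0.15  0.11 -0.05] w 0.0576 q [-0.707  0.228  1.747 -0.     1.165  2.835]
```

View pics/w5.png

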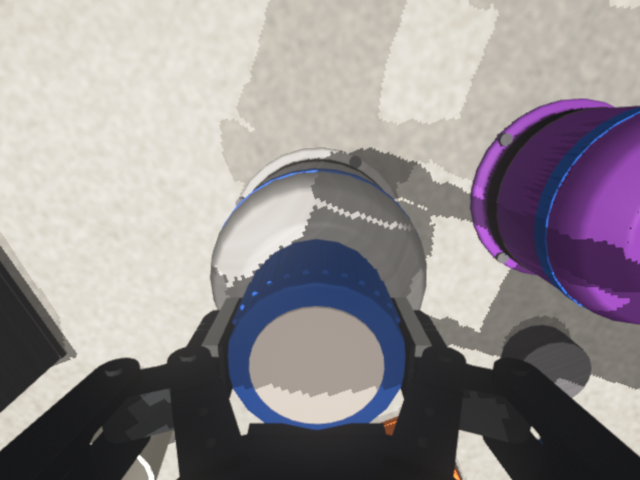

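Call:
{"fn": "jog_arm", "kwargs": {"series": [[-1, [0, -0.3, 0], [0, -0.06, 0]], [-1, [0, -0.23, 0], [0, -0.12, 0]], [-1, [0, -0.23, 0], [0, -0.12, 0]], [-1, [0, -0.23, 0], [0, -0.12, 0]], [-1, [0, -0.23, 0], [0, -0.12, 0]], [-1, [0, -0.23, 0], [0, -0.12, 0]], [-1, [0, -0.23, 0], [0, -0.12, 0]]]}}

```text
clock: 5.48
tool_pos: [0.4924, -0.2633, 0.2942]
orientation: [-0.135, 0.694, -0.694, 0.135]
ft_force: [0.2, 0.6, 0.4]
gripper_width: 0.0584
```

```bash
python3 look.py w6
```

```text
t 5.48 grasp [ 0.4924 -0.2633  0.1395] yax [-0.  0. -1.] xang -157.92 F [0.2 0.6 0.4] M [-0.11 -0.02 -0.06] w 0.0584 q [-0.707  0.227  1.747 -0.     1.168  2.049]
```

View pics/w6.png

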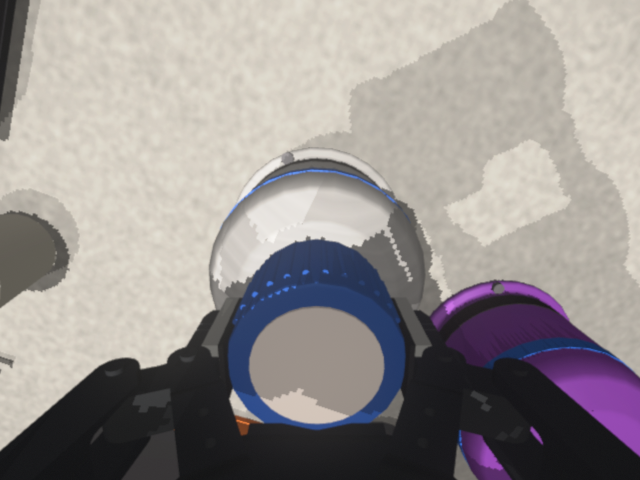

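Call:
{"fn": "jog_arm", "kwargs": {"series": [[-1, [0, -0.23, 0], [0, -0.12, 0]], [-1, [0, -0.23, 0], [0, -0.12, 0]], [-1, [0, -0.23, 0], [0, -0.12, 0]], [-1, [0, -0.23, 0], [0, -0.12, 0]], [-1, [0, -0.23, 0], [0, -0.12, 0]], [-1, [0, -0.23, 0], [0, -0.12, 0]], [-1, [0, -0.23, 0], [0, -0.12, 0]], [-1, [0, -0.23, 0], [0, -0.12, 0]], [-1, [0, -0.23, 0], [0, -0.12, 0]], [-1, [0, -0.23, 0], [0, -0.12, 0]], [-1, [0, -0.23, 0], [0, -0.12, 0]], [-1, [0, -0.23, 0], [0, -0.12, 0]], [-1, [0, -0.23, 0], [0, -0.12, 0]], [-1, [0, -0.23, 0], [0, -0.12, 0]], [-1, [0, -0.23, 0], [0, -0.12, 0]], [-1, [0, -0.23, 0], [0, -0.12, 0]], [-1, [0, -0.23, 0], [0, -0.12, 0]], [-1, [0, -0.23, 0], [0, -0.12, 0]], [-1, [0, -0.23, 0], [0, -0.12, 0]], [-1, [0, -0.23, 0], [0, -0.12, 0]]]}}

```text
clock: 7.2
tool_pos: [0.4924, -0.2633, 0.2988]
orientation: [-0.696, 0.126, -0.126, 0.696]
ft_force: [-1.2, -0.4, 1.1]
gripper_width: 0.0583
```

```bash
python3 -c "
from h import *
st()"
```

```text
t 7.2 grasp [ 0.4923 -0.2632  0.1441] yax [-0.  0. -1.] xang -20.56 F [-1.2 -0.4  1.1] M [-0.03  0.07 -0.05] w 0.0583 q [-0.707  0.221  1.744 -0.     1.177 -0.349]
```

Call:
{"fn": "jog_arm", "kwargs": {"series": [[-1, [0, -0.23, 0], [0, -0.12, 0]], [-1, [0, -0.23, 0], [0, -0.12, 0]], [-1, [0, -0.23, 0], [0, -0.12, 0]], [-1, [0, -0.23, 0], [0, -0.12, 0]], [-1, [0, -0.23, 0], [0, -0.12, 0]], [-1, [0, -0.23, 0], [0, -0.12, 0]], [-1, [0, -0.23, 0], [0, -0.12, 0]], [-1, [0, -0.23, 0], [0, -0.12, 0]], [-1, [0, -0.23, 0], [0, -0.12, 0]], [-1, [0, -0.23, 0], [0, -0.12, 0]], [-1, [0, -0.23, 0], [0, -0.12, 0]], [-1, [0, -0.23, 0], [0, -0.12, 0]], [-1, [0, -0.23, 0], [0, -0.12, 0]], [-1, [0, -0.23, 0], [0, -0.12, 0]], [-1, [0, -0.23, 0], [0, -0.12, 0]], [-1, [0, -0.23, 0], [0, -0.12, 0]], [-1, [0, -0.23, 0], [0, -0.12, 0]], [-1, [0, -0.23, 0], [0, -0.12, 0]], [-1, [0, -0.23, 0], [0, -0.12, 0]], [-1, [0, -0.23, 0], [0, -0.12, 0]]]}}

```text
clock: 8.87
tool_pos: [0.4924, -0.2633, 0.3033]
orientation: [0.37, 0.603, -0.603, -0.37]
ft_force: [-0.2, -0.6, 1.3]
gripper_width: 0.0579
```

```bash
python3 look.py w7; python3 -c "
import cv2
from h import *
cv2.imwrite('pics/side1.png',cv2.resize(robot.capture('side')[140:270,350:480,::-1],(600,600)))"
```

```text
t 8.87 grasp [ 0.4924 -0.2632  0.1486] yax [-0.  0. -1.] xang 116.94 F [-0.2 -0.6  1.3] M [-0.04  0.   -0.05] w 0.0579 q [-0.707  0.215  1.741  0.     1.186 -2.749]
```

View pics/w7.png

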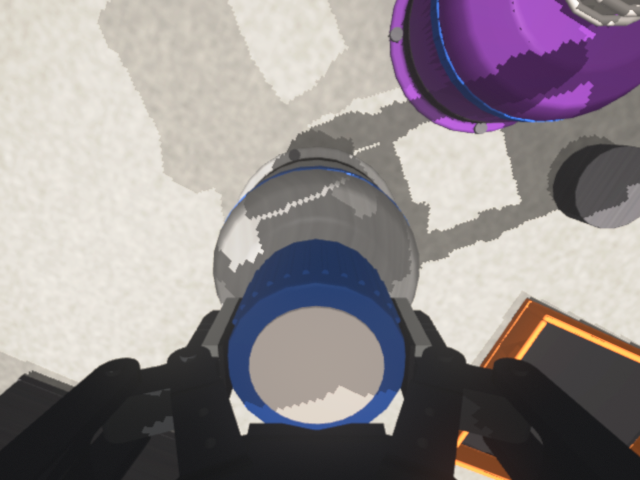

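View pics/side1.png

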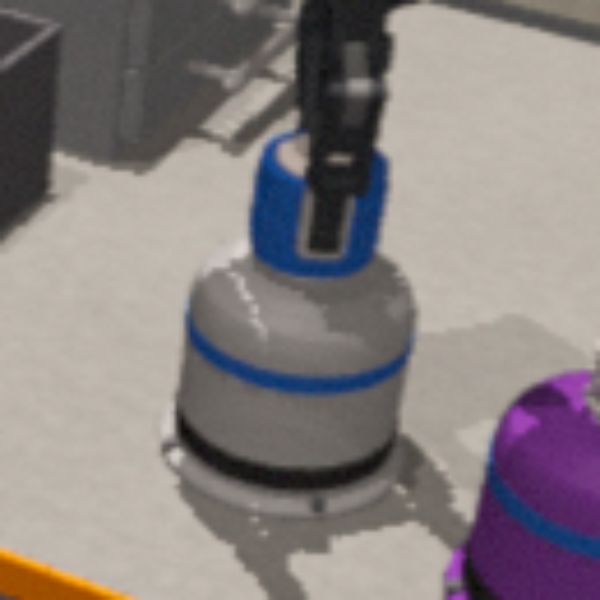

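Call:
{"fn": "jog_arm", "kwargs": {"series": [[1, [0, 0, 0], [0, 0, 0]], [1, [0, 0, 0], [0, 0, 0]], [1, [0, 0, 0], [0, 0, 0]], [1, [0, 0, 0], [0, 0, 0]], [1, [0, 0, 0], [0, 0.12, 0]], [1, [0, 0, 0], [0, 0.12, 0]], [1, [0, 0, 0], [0, 0.12, 0]], [1, [0, 0, 0], [0, 0.12, 0]], [1, [0, 0, 0], [0, 0.12, 0]], [1, [0, 0, 0], [0, 0.12, 0]], [1, [0, 0, 0], [0, 0.12, 0]], [1, [0, 0, 0], [0, 0.12, 0]], [1, [0, 0, 0], [0, 0.12, 0]], [1, [0, 0, 0], [0, 0.12, 0]], [1, [0, 0, 0], [0, 0.12, 0]], [1, [0, 0, 0], [0, 0.12, 0]], [1, [0, 0, 0], [0, 0.12, 0]], [1, [0, 0, 0], [0, 0.12, 0]], [1, [0, 0, 0], [0, 0.12, 0]], [1, [0, 0, 0], [0, 0.12, 0]]]}}

```text
clock: 10.63
tool_pos: [0.4925, -0.2633, 0.3035]
orientation: [-0.706, -0.039, 0.039, 0.706]
ft_force: [1.1, -0.0, 0.4]
gripper_width: 0.0855
```

```bash
python3 look.py w8
```

```text
t 10.63 grasp [ 0.4925 -0.2633  0.1488] yax [-0.  0. -1.] xang 6.35 F [ 1.1 -0.   0.4] M [0.02 0.   0.  ] w 0.0855 q [-0.707  0.215  1.741 -0.     1.186 -0.818]
```

View pics/w8.png

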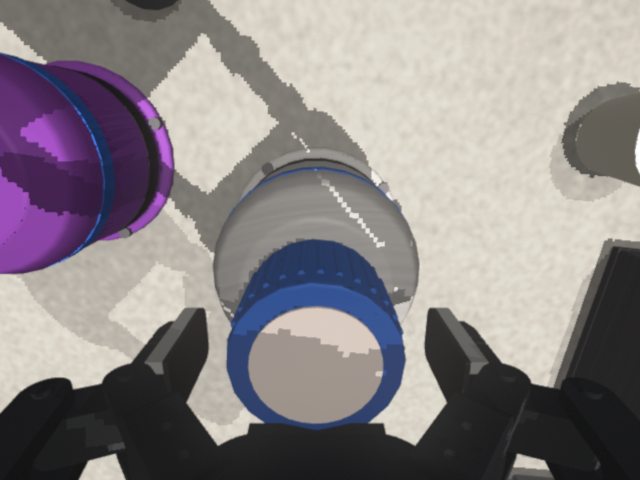

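Call:
{"fn": "jog_arm", "kwargs": {"series": [[1, [0, 0, 0], [0, 0.12, 0]], [1, [0, 0, 0], [0, 0.12, 0]], [1, [0, 0, 0], [0, 0.12, 0]], [1, [0, 0, 0], [0, 0.12, 0]], [1, [0, 0, 0], [0, 0.12, 0]], [1, [0, 0, 0], [0, 0.12, 0]], [1, [0, 0, 0], [0, 0.12, 0]], [1, [0, 0, 0], [0, 0.12, 0]], [1, [0, 0, 0], [0, 0.12, 0]], [1, [0, 0, 0], [0, 0.12, 0]], [1, [0, 0, 0], [0, 0.12, 0]], [1, [0, 0, 0], [0, 0.12, 0]], [1, [0, 0, 0], [0, 0.12, 0]], [1, [0, 0, 0], [0, 0.12, 0]], [1, [0, 0, 0], [0, 0.12, 0]]]}}

```text
clock: 11.93
tool_pos: [0.4925, -0.2633, 0.3036]
orientation: [-0.47, 0.528, -0.528, 0.47]
ft_force: [0.5, -0.2, -0.9]
gripper_width: 0.0855
```

Call:
{"fn": "jog_arm", "kwargs": {"series": [[1, [0, 0, 0], [0, 0.12, 0]], [1, [0, 0, 0], [0, 0.12, 0]], [1, [0, 0, 0], [0, 0.12, 0]], [1, [0, 0, 0], [0, 0.12, 0]], [1, [0, 0, 0], [0, 0.12, 0]], [1, [0, 0, 0], [0, 0.12, 0]], [1, [0, 0, 0], [0, 0.12, 0]], [1, [0, 0, 0], [0, 0.12, 0]], [1, [0, 0, 0], [0, 0.12, 0]], [1, [0, 0, 0], [0, 0.12, 0]], [1, [0, 0, 0], [0, 0.12, 0]], [1, [0, 0, 0], [0, 0.12, 0]], [1, [0, 0, 0], [0, 0.12, 0]], [1, [0, 0, 0], [0, 0.12, 0]]]}}

```text
clock: 13.1
tool_pos: [0.4925, -0.2634, 0.3036]
orientation: [0.079, 0.703, -0.703, -0.079]
ft_force: [-0.6, -0.5, 0.2]
gripper_width: 0.0854
```

Call:
{"fn": "jog_arm", "kwargs": {"series": [[-1, [0, 0, 0], [0, 0, 0]], [-1, [0, 0, 0], [0, 0, 0]], [-1, [0, 0, 0], [0, 0, 0]], [-1, [0, 0, 0], [0, 0, 0]], [-1, [0, 0, 0], [0, 0, 0]], [-1, [0, 0, 0], [0, 0, 0]]]}}

```text
clock: 13.6
tool_pos: [0.4928, -0.2635, 0.3041]
orientation: [-0.078, -0.703, 0.703, 0.077]
ft_force: [1.6, -0.2, 3.2]
gripper_width: 0.0595
```

```bash
python3 look.py w9
```

```text
t 13.6 grasp [ 0.493  -0.2636  0.1494] yax [ 0.001 -0.001 -1.   ] xang 167.43 F [ 1.6 -0.2  3.2] M [-0.03 -0.29 -0.04] w 0.0595 q [-0.707  0.215  1.74   0.     1.185  2.654]
```

View pics/w9.png

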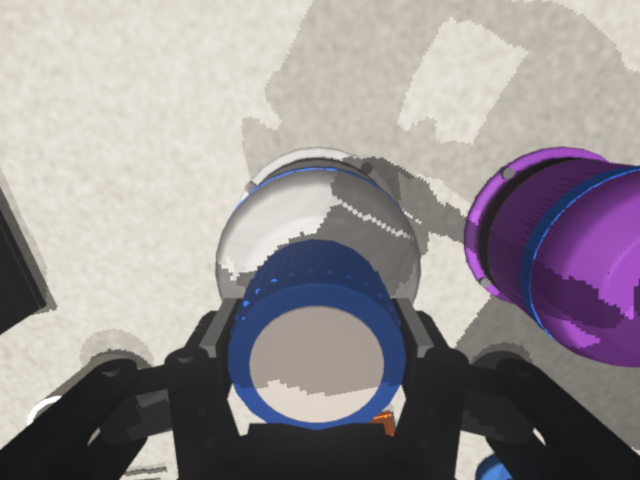

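Call:
{"fn": "jog_arm", "kwargs": {"series": [[-1, [0, -0.23, 0], [0, -0.12, 0]], [-1, [0, -0.23, 0], [0, -0.12, 0]], [-1, [0, -0.23, 0], [0, -0.12, 0]], [-1, [0, -0.23, 0], [0, -0.12, 0]], [-1, [0, -0.23, 0], [0, -0.12, 0]], [-1, [0, -0.23, 0], [0, -0.12, 0]], [-1, [0, -0.23, 0], [0, -0.12, 0]], [-1, [0, -0.23, 0], [0, -0.12, 0]], [-1, [0, -0.23, 0], [0, -0.12, 0]], [-1, [0, -0.23, 0], [0, -0.12, 0]], [-1, [0, -0.23, 0], [0, -0.12, 0]], [-1, [0, -0.23, 0], [0, -0.12, 0]], [-1, [0, -0.23, 0], [0, -0.12, 0]], [-1, [0, -0.23, 0], [0, -0.12, 0]], [-1, [0, -0.23, 0], [0, -0.12, 0]], [-1, [0, -0.23, 0], [0, -0.12, 0]], [-1, [0, -0.23, 0], [0, -0.12, 0]], [-1, [0, -0.23, 0], [0, -0.12, 0]], [-1, [0, -0.23, 0], [0, -0.12, 0]], [-1, [0, -0.23, 0], [0, -0.12, 0]]]}}

```text
clock: 15.32
tool_pos: [0.4924, -0.2636, 0.3085]
orientation: [0.628, -0.325, 0.325, -0.628]
ft_force: [0.2, -0.6, 4.1]
gripper_width: 0.059
```

Call:
{"fn": "jog_arm", "kwargs": {"series": [[-1, [0, -0.23, 0], [0, -0.12, 0]], [-1, [0, -0.23, 0], [0, -0.12, 0]], [-1, [0, -0.23, 0], [0, -0.12, 0]], [-1, [0, -0.23, 0], [0, -0.12, 0]], [-1, [0, -0.23, 0], [0, -0.12, 0]], [-1, [0, -0.23, 0], [0, -0.12, 0]], [-1, [0, -0.23, 0], [0, -0.12, 0]], [-1, [0, -0.23, 0], [0, -0.12, 0]], [-1, [0, -0.23, 0], [0, -0.12, 0]], [-1, [0, -0.23, 0], [0, -0.12, 0]], [-1, [0, -0.23, 0], [0, -0.12, 0]], [-1, [0, -0.23, 0], [0, -0.12, 0]], [-1, [0, -0.23, 0], [0, -0.12, 0]], [-1, [0, -0.23, 0], [0, -0.12, 0]], [-1, [0, -0.23, 0], [0, -0.12, 0]], [-1, [0, 0, 0], [0, 0, 0]]]}}

```text
clock: 16.65
tool_pos: [0.4925, -0.2635, 0.312]
orientation: [0.646, 0.289, -0.289, -0.645]
ft_force: [0.2, -0.0, 4.3]
gripper_width: 0.0594
```

```bash
python3 -c "
from h import *
st()"
```

```text
t 16.65 grasp [ 0.4925 -0.2635  0.1573] yax [-0. -0. -1.] xang 48.22 F [ 0.2 -0.   4.3] M [-0.01  0.03  0.03] w 0.0594 q [-0.708  0.205  1.735 -0.     1.202 -1.549]
```

Call:
{"fn": "jog_arm", "kwargs": {"series": [[-1, [0, -1, 0], [0, 0, 0]], [-1, [0, -0.5, 0], [0, 0, 0]], [-1, [0, 0, 0], [0, 0, 0]]]}}

```text
clock: 16.9
tool_pos: [0.4922, -0.2631, 0.3124]
orientation: [-0.646, -0.287, 0.287, 0.647]
ft_force: [0.1, 0.3, -0.9]
gripper_width: 0.0592
```

Call:
{"fn": "jog_arm", "kwargs": {"series": [[-1, [0, -0.5, 0], [0, 0, 0]], [-1, [0, -0.5, 0], [0, 0, 0]], [-1, [0, 0, 0], [0, 0, 0]]]}}

```text
clock: 17.15
tool_pos: [0.4924, -0.2633, 0.3139]
orientation: [-0.646, -0.287, 0.288, 0.646]
ft_force: [0.1, 0.1, -2.5]
gripper_width: 0.0589
```

Call:
{"fn": "jog_arm", "kwargs": {"series": [[-1, [0, -0.5, 0], [0, 0, 0]], [-1, [0, -0.5, 0], [0, 0, 0]], [-1, [0, 0, 0], [0, 0, 0]]]}}

```text
clock: 17.4
tool_pos: [0.4925, -0.2634, 0.3153]
orientation: [0.646, 0.288, -0.288, -0.646]
ft_force: [-0.5, -0.2, -1.0]
gripper_width: 0.0594
```

Call:
{"fn": "jog_arm", "kwargs": {"series": [[-1, [0, -0.5, 0], [0, 0, 0]], [-1, [0, -0.5, 0], [0, 0, 0]], [-1, [0, 0, 0], [0, 0, 0]]]}}

```text
clock: 17.65
tool_pos: [0.4925, -0.2634, 0.3163]
orientation: [0.646, 0.288, -0.288, -0.646]
ft_force: [-0.2, 1.0, -1.2]
gripper_width: 0.0596
```

Call:
{"fn": "jog_arm", "kwargs": {"series": [[-1, [0, -0.5, 0], [0, 0, 0]], [-1, [0, -0.3, 0], [0, 0, 0]], [-1, [0, 0, 0], [0, 0, 0]]]}}

```text
clock: 17.9
tool_pos: [0.4925, -0.2634, 0.317]
orientation: [0.646, 0.288, -0.288, -0.646]
ft_force: [-0.2, -0.0, -1.4]
gripper_width: 0.0593
```

Call:
{"fn": "jog_arm", "kwargs": {"series": [[-1, [0, -0.5, 0], [0, 0, 0]], [-1, [0, 0, 0], [0, 0, 0]]]}}

```text
clock: 18.07
tool_pos: [0.4925, -0.2634, 0.3175]
orientation: [0.646, 0.288, -0.288, -0.646]
ft_force: [-0.3, 0.1, -0.8]
gripper_width: 0.0591
```

Call:
{"fn": "jog_arm", "kwargs": {"series": [[-1, [0, -0.5, 0], [0, 0, 0]], [-1, [0, 0, 0], [0, 0, 0]]]}}

```text
clock: 18.23
tool_pos: [0.4925, -0.2633, 0.3179]
orientation: [-0.646, -0.288, 0.288, 0.646]
ft_force: [-0.5, 0.3, -0.9]
gripper_width: 0.0591
```

```bash
python3 look.py w10; python3 -c "
import cv2
from h import *
cv2.imwrite('pics/side2.png',cv2.resize(robot.capture('side')[140:270,350:480,::-1],(600,600)))"
```

```text
t 18.23 grasp [ 0.4925 -0.2633  0.1632] yax [-0.  0. -1.] xang 48.01 F [-0.5  0.3 -0.9] M [ 0.   -0.05  0.03] w 0.0591 q [-0.707  0.198  1.73   0.     1.214 -1.545]
```

View pics/side2.png

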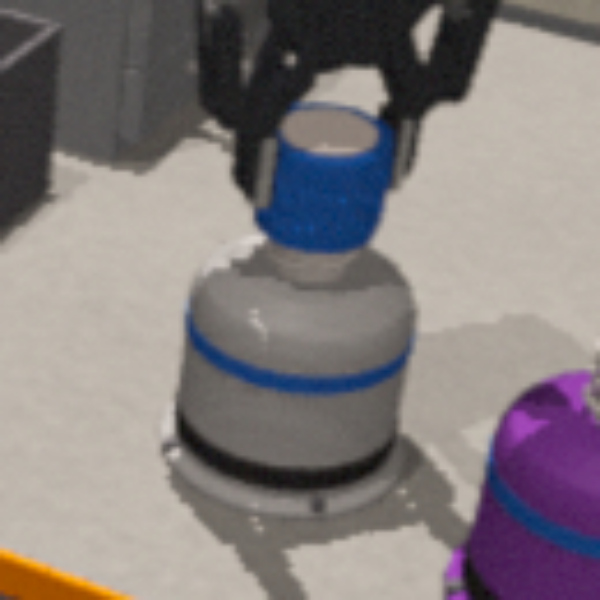

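View pics/w10.png

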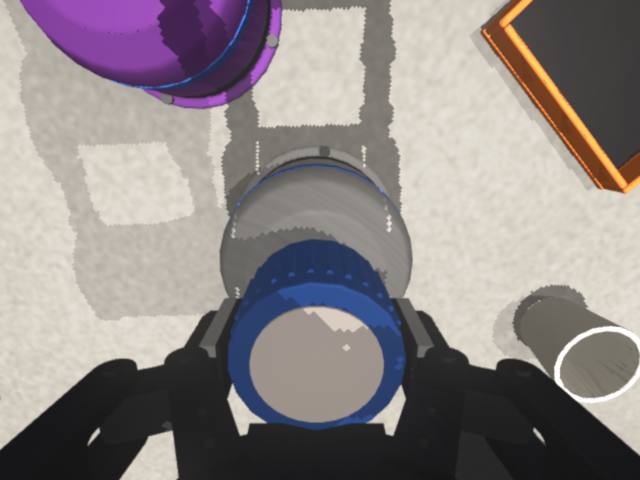

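Call:
{"fn": "jog_arm", "kwargs": {"series": [[-1, [0, -0.6, 0], [0, 0, 0]], [-1, [0, -0.6, 0], [0, 0, 0]], [-1, [0, 0, 0], [0, 0, 0]]]}}

```text
clock: 18.58
tool_pos: [0.4923, -0.2633, 0.3186]
orientation: [-0.646, -0.288, 0.288, 0.646]
ft_force: [0.3, -0.5, -4.3]
gripper_width: 0.0592
```

Call:
{"fn": "jog_arm", "kwargs": {"series": [[-1, [0, -0.6, 0], [0, 0, 0]], [-1, [0, -0.6, 0], [0, 0, 0]], [-1, [0, 0, 0], [0, 0, 0]]]}}

```text
clock: 18.83
tool_pos: [0.4922, -0.2632, 0.3191]
orientation: [-0.645, -0.287, 0.288, 0.646]
ft_force: [2.1, -2.7, -11.5]
gripper_width: 0.0591
```

Call:
{"fn": "jog_arm", "kwargs": {"series": [[-1, [0, -1, 0], [0, 0, 0]], [-1, [0, -1, 0], [0, 0, 0]], [-1, [0, 0, 0], [0, 0, 0]]]}}

```text
clock: 19.08
tool_pos: [0.492, -0.263, 0.32]
orientation: [-0.645, -0.287, 0.288, 0.647]
ft_force: [3.1, -3.1, -22.0]
gripper_width: 0.0591
```

The pull met the stop, peaking at about 22 N because I queued the last few steps together. The thread still holds, so I'm backing off straight away. From here I'll do one pull step at a time.

Call:
{"fn": "jog_arm", "kwargs": {"series": [[-1, [0, 1.5, 0], [0, 0, 0]], [-1, [0, 1.5, 0], [0, 0, 0]], [-1, [0, 1.5, 0], [0, 0, 0]], [-1, [0, 1.5, 0], [0, 0, 0]], [-1, [0, 0, 0], [0, 0, 0]]]}}

```text
clock: 19.5
tool_pos: [0.493, -0.2637, 0.3181]
orientation: [0.647, 0.288, -0.287, -0.645]
ft_force: [-0.4, 0.4, -1.4]
gripper_width: 0.059
```

```bash
python3 -c "
from h import *
st()"
```

```text
t 19.5 grasp [ 0.4934 -0.264   0.1634] yax [ 0.002 -0.002 -1.   ] xang 48.02 F [-0.4  0.4 -1.4] M [ 0.04  0.02 -0.01] w 0.059 q [-0.707  0.198  1.729  0.     1.211 -1.545]
```

Call:
{"fn": "jog_arm", "kwargs": {"series": [[-1, [0, -0.23, 0], [0, -0.12, 0]], [-1, [0, -0.23, 0], [0, -0.12, 0]], [-1, [0, -0.23, 0], [0, -0.12, 0]], [-1, [0, -0.23, 0], [0, -0.12, 0]], [-1, [0, -0.23, 0], [0, -0.12, 0]], [-1, [0, -0.23, 0], [0, -0.12, 0]], [-1, [0, -0.23, 0], [0, -0.12, 0]], [-1, [0, -0.23, 0], [0, -0.12, 0]], [-1, [0, -0.23, 0], [0, -0.12, 0]], [-1, [0, -0.23, 0], [0, -0.12, 0]], [-1, [0, 0, 0], [0, 0, 0]], [-1, [0, 0, 0], [0, 0, 0]]]}}

```text
clock: 20.5
tool_pos: [0.4929, -0.2636, 0.32]
orientation: [-0.373, -0.601, 0.602, 0.371]
ft_force: [-0.3, 0.3, -1.0]
gripper_width: 0.0592
```

Call:
{"fn": "jog_arm", "kwargs": {"series": [[-1, [0, -0.7, 0], [0, 0, 0]], [-1, [0, -0.7, 0], [0, 0, 0]], [-1, [0, 0, 0], [0, 0, 0]]]}}

```text
clock: 20.75
tool_pos: [0.4926, -0.2634, 0.3205]
orientation: [-0.371, -0.602, 0.602, 0.371]
ft_force: [0.3, -0.3, -0.3]
gripper_width: 0.059
```

Call:
{"fn": "jog_arm", "kwargs": {"series": [[-1, [0, -0.7, 0], [0, 0, 0]], [-1, [0, -0.3, 0], [0, 0, 0]], [-1, [0, 0, 0], [0, 0, 0]]]}}

```text
clock: 21.0
tool_pos: [0.4925, -0.2634, 0.3211]
orientation: [-0.371, -0.602, 0.602, 0.371]
ft_force: [0.2, 0.0, -1.2]
gripper_width: 0.059
```

Call:
{"fn": "jog_arm", "kwargs": {"series": [[-1, [0, -0.6, 0], [0, 0, 0]], [-1, [0, -0.4, 0], [0, 0, 0]], [-1, [0, 0, 0], [0, 0, 0]]]}}

```text
clock: 21.25
tool_pos: [0.4925, -0.2634, 0.3221]
orientation: [-0.371, -0.602, 0.602, 0.371]
ft_force: [-0.6, -0.5, -1.9]
gripper_width: 0.0591
```

Call:
{"fn": "jog_arm", "kwargs": {"series": [[-1, [0, -0.5, 0], [0, 0, 0]], [-1, [0, -0.3, 0], [0, 0, 0]], [-1, [0, 0, 0], [0, 0, 0]]]}}

```text
clock: 21.5
tool_pos: [0.4925, -0.2634, 0.3229]
orientation: [-0.371, -0.602, 0.602, 0.371]
ft_force: [-0.3, 0.1, -0.6]
gripper_width: 0.0591
```

Call:
{"fn": "jog_arm", "kwargs": {"series": [[-1, [0, -0.5, 0], [0, 0, 0]], [-1, [0, -0.5, 0], [0, 0, 0]], [-1, [0, 0, 0], [0, 0, 0]]]}}

```text
clock: 21.75
tool_pos: [0.4925, -0.2634, 0.324]
orientation: [-0.371, -0.602, 0.602, 0.371]
ft_force: [-0.2, -0.0, -1.2]
gripper_width: 0.0592
```

Call:
{"fn": "jog_arm", "kwargs": {"series": [[-1, [0, -0.6, 0], [0, 0, 0]], [-1, [0, -0.6, 0], [0, 0, 0]], [-1, [0, 0, 0], [0, 0, 0]]]}}

```text
clock: 22.0
tool_pos: [0.4925, -0.2634, 0.3252]
orientation: [-0.371, -0.602, 0.602, 0.371]
ft_force: [0.0, 0.1, -0.3]
gripper_width: 0.0591
```

Call:
{"fn": "jog_arm", "kwargs": {"series": [[-1, [0, -0.7, 0], [0, 0, 0]], [-1, [0, -0.7, 0], [0, 0, 0]], [-1, [0, 0, 0], [0, 0, 0]]]}}

```text
clock: 22.25
tool_pos: [0.4925, -0.2634, 0.3267]
orientation: [-0.371, -0.602, 0.602, 0.371]
ft_force: [0.8, 0.4, -1.1]
gripper_width: 0.0589
```

```bash
python3 look.py w11;python3 -c "
import cv2
from h import *
cv2.imwrite('pics/side3.png',cv2.resize(robot.capture('side')[140:270,350:480,::-1],(600,600)))"
```

```text
t 22.25 grasp [ 0.4926 -0.2635  0.172 ] yax [ 0. -0. -1.] xang 116.77 F [ 0.8  0.4 -1.1] M [ 0.01 -0.   -0.03] w 0.0589 q [-0.707  0.188  1.723  0.     1.23  -2.745]
```

View pics/side3.png

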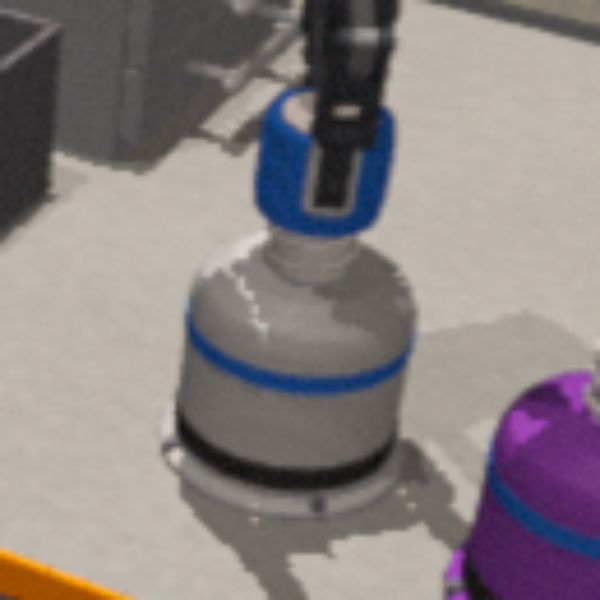

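View pics/w11.png

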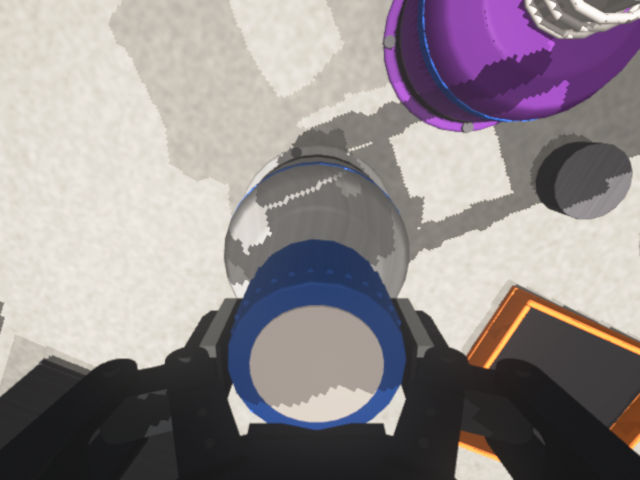

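The cap is now 33 mm up, 6 mm past where the earlier stop would be after this turn, and there's no resistance. The thread has let go, so I'm lifting gently.

Call:
{"fn": "jog_arm", "kwargs": {"series": [[-1, [0, -1, 0], [0, 0, 0]], [-1, [0, -1, 0], [0, 0, 0]], [-1, [0, -1, 0], [0, 0, 0]], [-1, [0, 0, 0], [0, 0, 0]]]}}

```text
clock: 22.68
tool_pos: [0.4926, -0.2634, 0.3298]
orientation: [-0.371, -0.602, 0.602, 0.37]
ft_force: [-0.0, -0.0, -1.0]
gripper_width: 0.0593
```

Call:
{"fn": "jog_arm", "kwargs": {"series": [[-1, [0, -2, 0], [0, 0, 0]], [-1, [0, -2, 0], [0, 0, 0]], [-1, [0, -3, 0], [0, 0, 0]], [-1, [0, -3, 0], [0, 0, 0]], [-1, [0, -4, 0], [0, 0, 0]], [-1, [0, -5, 0], [0, 0, 0]], [-1, [0, -8, 0], [0, 0, 0]], [-1, [0, -8, 0], [0, 0, 0]], [-1, [0, -8, 0], [0, 0, 0]], [-1, [0, 0, 0], [0, 0, 0]]]}}

```text
clock: 23.52
tool_pos: [0.493, -0.2638, 0.3752]
orientation: [-0.372, -0.602, 0.602, 0.369]
ft_force: [0.5, 0.0, -1.1]
gripper_width: 0.059
```

```bash
python3 look.py w12;python3 - <<'E'
from h import *
cv2.imwrite('pics/side4.png',robot.capture('side')[:,:,::-1])
s,T,g=st()
print('tool delta to tray (mm)',T[:3,:3].T@(np.array([.537,-.001,g[2]])-g)*1e3)
E
```

```text
t 23.52 grasp [ 0.4935 -0.2642  0.2205] yax [ 0.003 -0.003 -1.   ] xang 116.77 F [ 0.5  0.  -1.1] M [-0.02 -0.02  0.02] w 0.059 q [-0.707  0.14   1.677  0.     1.32  -2.745]
t 23.62 grasp [ 0.4927 -0.2636  0.2184] yax [ 0.001 -0.001 -1.   ] xang 116.77 F [ 0.3 -0.6 -1. ] M [0.02 0.05 0.03] w 0.0593 q [-0.707  0.141  1.68  -0.     1.319 -2.745]
tool delta to tray (mm) [ 2.14481573e+02 -1.75105564e-01 -1.57769716e+02]
```

View pics/side4.png

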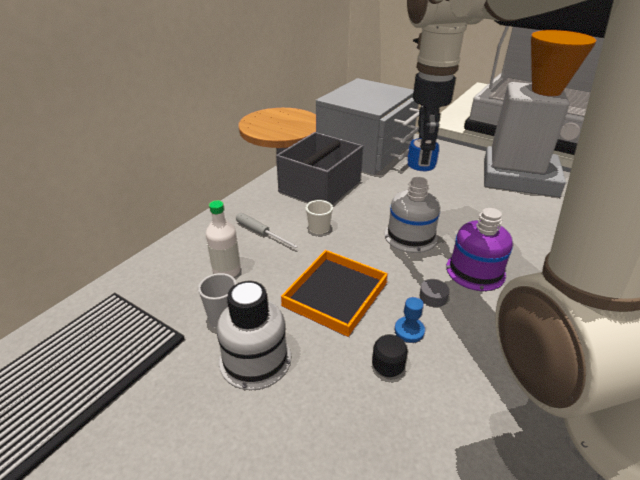

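Call:
{"fn": "jog_arm", "kwargs": {"series": [[-1, [8, 0, -5.9], [0, 0, 0]], [-1, [16.5, 0, -12.1], [0, 0, 0]], [-1, [20, 0, -14.7], [0, 0, 0]], [-1, [20, 0, -14.7], [0, 0, 0]], [-1, [20, 0, -14.7], [0, 0, 0]], [-1, [20, 0, -14.7], [0, 0, 0]], [-1, [20, 0, -14.7], [0, 0, 0]], [-1, [20, 0, -14.7], [0, 0, 0]], [-1, [20, 0, -14.7], [0, 0, 0]], [-1, [20, 0, -14.7], [0, 0, 0]], [-1, [18, 0, -13.2], [0, 0, 0]], [-1, [12, 0, -8.8], [0, 0, 0]], [-1, [0, 0, 0], [0, 0, 0]], [-1, [0, 0, 0], [0, 0, 0]], [-1, [0, 0, 0], [0, 0, 0]]]}}

```text
clock: 24.87
tool_pos: [0.5363, -0.0011, 0.372]
orientation: [-0.37, -0.602, 0.602, 0.371]
ft_force: [0.2, -0.4, -1.1]
gripper_width: 0.0591
```

```bash
python3 look.py w13
```

```text
t 24.87 grasp [ 0.5362 -0.0011  0.2173] yax [-0.001 -0.    -1.   ] xang 116.77 F [ 0.2 -0.4 -1.1] M [-0.02 -0.02  0.01] w 0.0591 q [-0.227  0.086  1.742 -0.     1.314 -2.265]
```

View pics/w13.png

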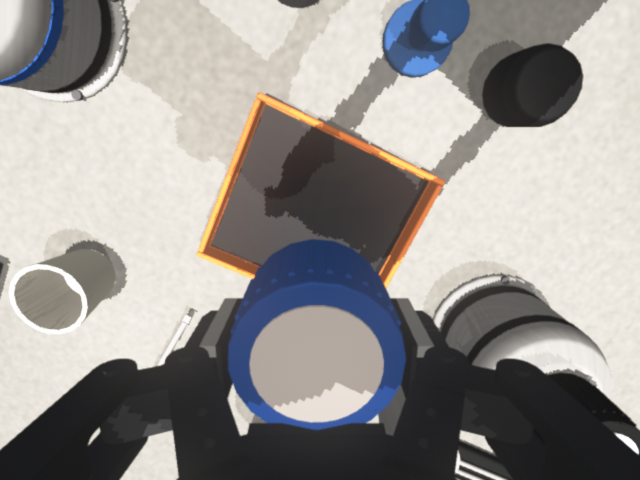

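Call:
{"fn": "jog_arm", "kwargs": {"series": [[-1, [0, 8, 0], [0, 0, 0]], [-1, [0, 15, 0], [0, 0, 0]], [-1, [0, 20, 0], [0, 0, 0]], [-1, [0, 20, 0], [0, 0, 0]], [-1, [0, 20, 0], [0, 0, 0]], [-1, [0, 20, 0], [0, 0, 0]], [-1, [0, 20, 0], [0, 0, 0]], [-1, [0, 18, 0], [0, 0, 0]], [-1, [0, 12, 0], [0, 0, 0]], [-1, [0, 8, 0], [0, 0, 0]], [-1, [0, 5, 0], [0, 0, 0]], [-1, [0, 0, 0], [0, 0, 0]], [-1, [0, 0, 0], [0, 0, 0]]]}}

```text
clock: 26.0
tool_pos: [0.537, -0.0011, 0.207]
orientation: [0.371, 0.602, -0.602, -0.37]
ft_force: [-0.9, -0.5, -0.8]
gripper_width: 0.0593
```

```bash
python3 - <<'E'
from h import *
s,T,g=st()
cv2.imwrite('pics/side5.png',cv2.resize(robot.capture('side')[200:340,260:420,::-1],(800,600)))
E
```

```text
t 26.0 grasp [ 0.5371 -0.0011  0.0523] yax [ 0.001 -0.    -1.   ] xang 116.76 F [-0.9 -0.5 -0.8] M [ 0.02 -0.02 -0.04] w 0.0593 q [-0.227  0.308  1.848  0.     0.984 -2.265]
```

View pics/side5.png

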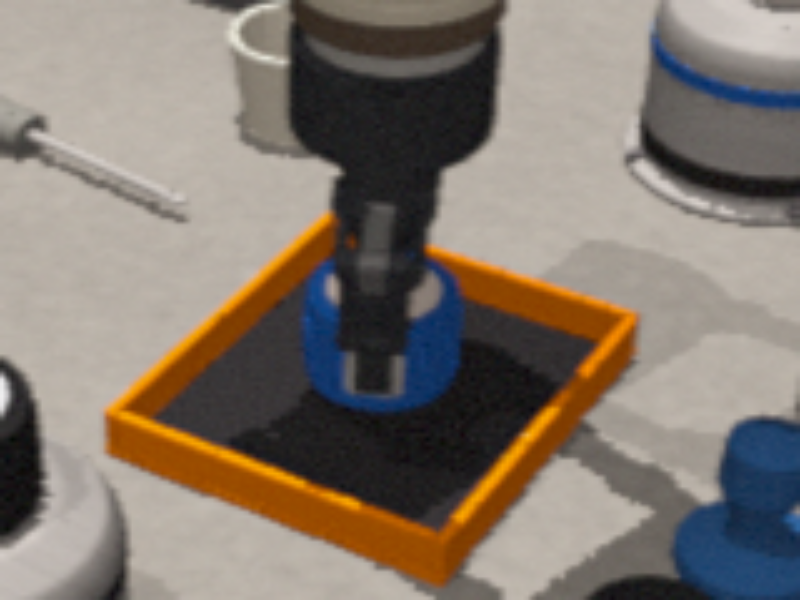

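Cap is upright and over the tray. Expected touchdown is at a grasp z of about 0.034, so I'll creep down one call at a time and watch the force.

Call:
{"fn": "jog_arm", "kwargs": {"series": [[-1, [0, 3, 0], [0, 0, 0]], [-1, [0, 3, 0], [0, 0, 0]], [-1, [0, 3, 0], [0, 0, 0]], [-1, [0, 2, 0], [0, 0, 0]], [-1, [0, 0, 0], [0, 0, 0]], [-1, [0, 0, 0], [0, 0, 0]]]}}

```text
clock: 26.55
tool_pos: [0.5365, -0.0008, 0.1952]
orientation: [-0.371, -0.602, 0.602, 0.371]
ft_force: [-0.8, 0.9, -1.6]
gripper_width: 0.0596
```

Call:
{"fn": "jog_arm", "kwargs": {"series": [[-1, [0, 1.5, 0], [0, 0, 0]], [-1, [0, 1.5, 0], [0, 0, 0]], [-1, [0, 0, 0], [0, 0, 0]], [-1, [0, 0, 0], [0, 0, 0]]]}}

```text
clock: 26.88
tool_pos: [0.5365, -0.0008, 0.1923]
orientation: [-0.371, -0.602, 0.602, 0.371]
ft_force: [-0.1, 0.2, -0.0]
gripper_width: 0.0588
```

Call:
{"fn": "jog_arm", "kwargs": {"series": [[-1, [0, 1, 0], [0, 0, 0]], [-1, [0, 0.5, 0], [0, 0, 0]], [-1, [0, 0, 0], [0, 0, 0]]]}}

```text
clock: 27.13
tool_pos: [0.5365, -0.0009, 0.1908]
orientation: [-0.371, -0.602, 0.602, 0.371]
ft_force: [-0.2, -0.5, -1.7]
gripper_width: 0.0594
```

Call:
{"fn": "jog_arm", "kwargs": {"series": [[-1, [0, 1, 0], [0, 0, 0]], [-1, [0, 0.5, 0], [0, 0, 0]], [-1, [0, 0, 0], [0, 0, 0]]]}}

```text
clock: 27.38
tool_pos: [0.5367, -0.0009, 0.1897]
orientation: [0.371, 0.602, -0.602, -0.371]
ft_force: [-0.2, 0.2, 2.3]
gripper_width: 0.0592
```

Call:
{"fn": "jog_arm", "kwargs": {"series": [[-1, [0, 0.7, 0], [0, 0, 0]], [-1, [0, 0, 0], [0, 0, 0]], [-1, [0, 0, 0], [0, 0, 0]]]}}

```text
clock: 27.63
tool_pos: [0.5369, -0.0009, 0.1896]
orientation: [0.371, 0.602, -0.602, -0.371]
ft_force: [-3.4, 0.3, 7.7]
gripper_width: 0.0592
```

```bash
python3 - <<'E'
from h import *
s,T,g=st()
cv2.imwrite('pics/side6.png',cv2.resize(robot.capture('side')[200:340,260:420,::-1],(800,600)))
E
```

```text
t 27.63 grasp [ 0.5369 -0.0009  0.0349] yax [ 0.  0. -1.] xang 116.78 F [-3.4  0.3  7.7] M [0.24 0.64 0.02] w 0.0592 q [-0.227  0.339  1.851  0.     0.952 -2.265]
```

View pics/side6.png

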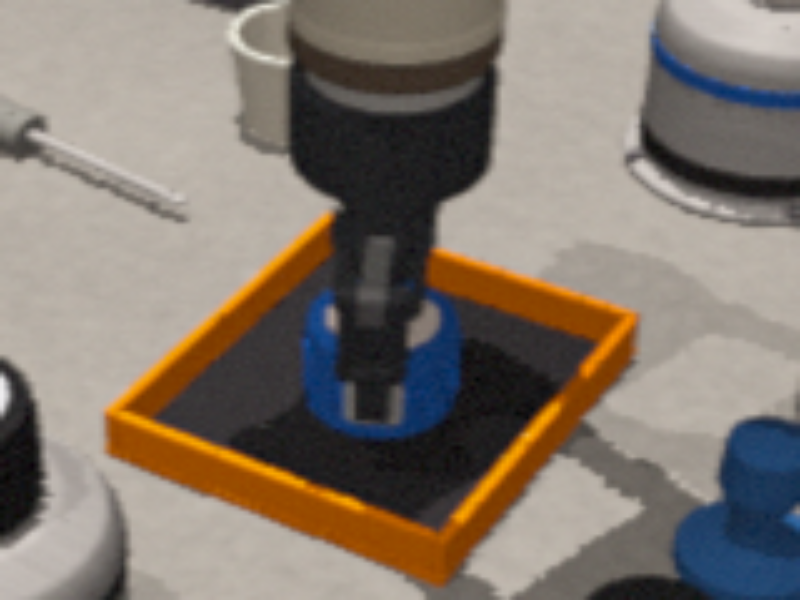

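Cap is on the floor: 7.7 N contact at grasp z 0.035, about as predicted. Releasing.

Call:
{"fn": "jog_arm", "kwargs": {"series": [[-1, [0, 0, 0], [0, 0, 0]], [1, [0, 0, 0], [0, 0, 0]], [1, [0, 0, 0], [0, 0, 0]], [1, [0, 0, 0], [0, 0, 0]], [1, [0, 0, 0], [0, 0, 0]], [1, [0, 0, 0], [0, 0, 0]], [1, [0, -4, 0], [0, 0, 0]], [1, [0, -8, 0], [0, 0, 0]], [1, [0, -15, 0], [0, 0, 0]], [1, [0, -25, 0], [0, 0, 0]], [1, [0, -25, 0], [0, 0, 0]], [1, [0, -25, 0], [0, 0, 0]], [1, [0, -25, 0], [0, 0, 0]], [1, [0, -15, 0], [0, 0, 0]], [1, [0, 0, 0], [0, 0, 0]], [1, [0, 0, 0], [0, 0, 0]]]}}

```text
clock: 29.02
tool_pos: [0.5368, -0.0009, 0.332]
orientation: [0.372, 0.602, -0.602, -0.37]
ft_force: [-1.5, 0.2, -0.7]
gripper_width: 0.0856
```

```bash
python3 look.py w14; python3 - <<'E'
from h import *
cv2.imwrite('pics/side7.png',robot.capture('side')[:,:,::-1])
E
```

```text
t 29.02 grasp [ 0.5372 -0.001   0.1773] yax [ 0.003 -0.001 -1.   ] xang 116.77 F [-1.5  0.2 -0.7] M [-0.04 -0.02 -0.01] w 0.0856 q [-0.227  0.127  1.781  0.     1.231 -2.265]
```

View pics/side7.png

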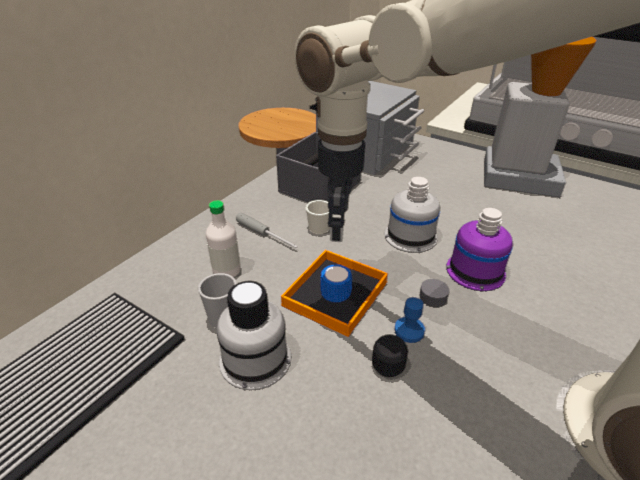

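View pics/w14.png

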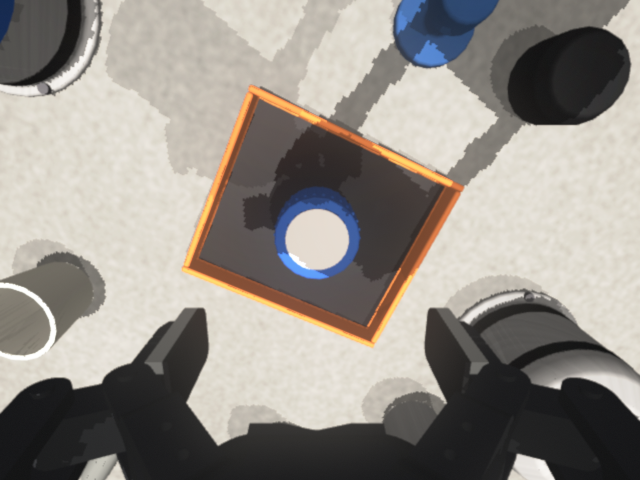

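The cap stands upright, white disc up at wrist pixel (318,239) in the middle of the tray. The gripper is clear and the bystanders haven't moved.

```bash
python3 -c "
from plant import robot
print(robot.job_done())"
```

```text
the job is handed in; nothing more can be done
None
```

I unscrewed the blue cap, lifted it off and stood it upright near the centre of the orange tray. I handed the job in about 29 s into the 72 s allowed; it gave no verdict.

- **Unscrewing:** The thread let go after about 1.75 turns, done in two grips.
- **One pull too hard:** The first pull test, at about 1.56 turns, met the thread's stop. I had queued several pull steps together, so the force reached about 22 N, slightly over the 20 N guidance but well under the 60 N failure limit. I backed off, turned further and repeated the test one step at a time. The cap then rose with only its own weight, about 1 N.
- **Placing:** I lowered the cap until the tray floor pushed back with about 8 N while it was still held, at almost exactly the height I expected. Then I opened the gripper and raised it clear.
- **Last checks:** The side and wrist pictures show the cap upright and well inside the tray walls. The gripper was open and touching nothing, and the bystanders, the black-capped canister and the purple look-alike were in their places.
- **One disagreement:** The side camera put the cap about 6 mm away from where the top and wrist cameras placed it. I used the top and wrist position, and the centred grip confirmed it.

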